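# Open the roaster's air bleed by one hole with the exhaust thermometer in

### The arm

A 7-joint arm with a two-finger parallel gripper is mounted at the origin on the work surface. World frame = base frame: x ahead of the robot, y to its left, z up, the work surface at z = 0. Lengths are in mm, angles in rad, forces in N, time in s.
With the tool pointing down it reaches from about 425 to 1025 mm from the base axis. Payload 9.4 kg.
Tool frame: the origin (TCP) lies between the finger pads; the fingertips stand 11 mm ahead of it and the grasp point (between the pads) lies 8 mm behind it; z points along the fingers, y is the direction in which the jaws open and shut (so a half turn about z gives the same grasp; the last joint's range is limited). The gripper opens to 85 mm and grips with 20 to 120 N. Pads are 22 mm wide; open, the fingers measure 114 mm over their backs; the gripper's body (76 mm by 85 mm) begins 54 mm behind the grasp point. The pads swing forward as they close: fully open they stand 13 mm farther back than shut.
Start: joints at [-1.247, 0.599, -0.003, 1.599, 0.002, 0.943, -0.08], TCP at [282.866, 667.541, 242.275] pointing down, gripper open.
Joint ranges: [-2.57, 2.57], [-0.35, 1.97], [-1.29, 1.29], [0.11, 2.56], [-1.05, 4.19], [0.11, 1.86], [-2.63, 2.63]. Speed limits (rad/s): [2.22, 2.22, 3.01, 3.01, 3.14, 3.14, 3.14].

### API

Orientations are given as a 3x3 rotation matrix whose columns are the frame's x, y, z axes.
In Python, from rig import readout, imaging, arm gives the robot as it stands.
- The arm moves only by the tool servo_tool, never from a script. Its argument "commands" is a list of rows, each a list of 2 entries, a list of its own where there are three numbers: the shift along the tool's x, y, z in cm, then the turn about the tool's z in rad. In form: [[[x, y, z], yaw], ...]. A call has 1 to 5 rows; each row is the pose to reach, as a shift and turn from the pose commanded when the call began, along the tool's axes at that moment; what a row does not reach only later rows make up. A row lasts 1/12 s, in which the tool goes at most 41.7 mm and 7.16 degrees, less where a joint would pass 70% of its speed; a pose out of reach is approached as far as the arm can. A call with a gripper value outside its range is refused whole. "hand" is the opening, from -1 (shut) to 1 (fully open), so that 0 is half open, set as the call begins (left out, the last holds). The fingers move at their own pace and stop on an object; the grip force is fixed at half the most. Time passes only in rows, so rows that repeat a pose let the fingers close. It gives the time, the measured TCP pose, the force and the opening at its end, in the units of the state.
- readout.get_state(): the state, without advancing time (a new reading comes with each control period).
- imaging.read_camera(name): name is "side" or "top"; returns (picture, depth): 480x640x3 uint8, red, green, blue; 480x640 float32, mm along the optical axis (not along the pixel's ray), 0 where there is no reading.
- imaging.camera_info(name): a dict with "intrinsics" (3x3 intrinsics, pixels), "D" ([k1, k2, p1, p2, k3] as OpenCV has them; the pictures are not rectified), "R" (3x3) and "t" (3): a world point X has camera coordinates R X + t. Camera axes: x right, y down, z forward; pixel columns grow to the right and rows downward; lengths in mm; the calibration is good to about 2 mm. A picture is of the moment at which its call begins. camera_info takes no time and is no camera call.
- arm.finish_job(): hands the job in, once; it reports no verdict.
The state is a dict: "time_s": time; "joint_positions": joint angles; "qvel": joint speeds; "joint_torque": joint torques, N m; "eef_pos": TCP position; "tool_rot": TCP orientation; "contact_force": force on the tool from outside, world axes, zero at the start; "moment": the same for the moment, N m; "opening": finger opening in mm.
Only numpy, scipy, OpenCV 4.12 (cv2) and the standard library are available. Lean on these libraries where they do the work, as an engineer would, in place of code of your own. Each camera call takes 0.05 s, during which the arm holds its last target.

### The job

Lift the dial thermometer out of the plywood holder and lower it (do not drop it) stem first into the brass port on top of the exhaust pipe until its nut sits on the port, then let go of it. Then pull up the black lock knob of the sliding air-bleed sleeve, slide the sleeve along the pipe to the next hole of the locking bar, away from the thermometer, and let the pin go fully home in that hole. Finish still gripping the knob with the pin home, so that it stays locked while I tighten the sleeve's clamp, and leave the trier, bowl, jar and timer where they are.

Things in the scene. Friction and masses are not known exactly. Their poses are not given: they have to be found in the camera images.
- thermo_dial (a point): Centre of the head of the loose dial thermometer (0.11 kg) that hangs upright in one hole of the holder: steel disc, 44 mm diameter, 16 mm thick, white dial on top, vertical rim to grip; z up out of the dial. Below it a steel nut 15 mm tall, 21 mm wide, then a round-ended 6 mm stem 80 mm long. Nut's underside 23 mm, stem's tip 103 mm below this point.
- thermo_nut (a point): Centre of the underside of the thermometer's nut, 23 mm below the head's centre on its axis; the 80 mm stem starts here. This face rests on the holder now and must come to rest on the port.
- holder: Fixed plywood tool holder, 160 mm along its x, 70 mm along its y (60 at the top), 95 mm high; origin at the centre of its underside, z up. Two 8 mm holes in its 12 mm thick top board, at x = -45 and +45 mm on the centre line, open air below: the thermometer hangs in one, the trier in the other (which is which changes).
- port_mouth (a point): Centre of the mouth of the brass thermometer port: upright boss, 28 mm diameter, its flat top here, 155 mm above the bench and 27 mm above the top of the exhaust pipe. Vertical bore 9 mm with a 2 mm countersink, deep enough for the whole stem. Axes as exhaust.
- exhaust: Fixed exhaust unit on a 130 x 660 mm base plate; origin on the bench under the pipe's axis, z up, own y along the pipe (76 mm diameter, axis 90 mm high). Along own y: chaff can at +270 mm (158 mm diameter, 196 mm high), port at +110, sleeve with knob at -60 as found, elbow down into the bench at -236 mm.
- lock_bar: Fixed steel locking bar over the pipe and the sleeve, 250 x 30 x 8 mm, long along its own y (as exhaust), z up; origin at the centre of its underside, 144 mm above the bench. Five upright 10 mm holes at y = +60, +30, 0, -30 and -60 mm; the pin is in the middle one as found, and must go to the one at -30.
- knob (a point): Centre of the black lock knob on the sleeve, for gripping: upright, 28 mm diameter (21 mm in its lowest 4 mm), 24 mm tall, its middle 191 mm above the bench with the pin home. Under it a 21 mm wide guide, 18 mm tall, on the sleeve's bracket (42 mm across the pipe, 36 along it), whose top is 32 mm below this point. It moves up and down, and along the pipe with the sleeve.
- plunger (a joint): Lift of the knob and its 8 mm pin, m: 0 = pin home, 7.5 mm deep in a hole of the bar; about 0.0075 = the pin's round end rests on the bar between two holes; 0.012 = upper stop. A spring pushes it down: 5 N at 0, about 10 N at the upper stop.
- sleeve (a joint): Travel of the sleeve (82 mm tube, 90 mm long) along the pipe, m: 0 as found, pin in the bar's middle hole; positive towards the unit's own -y, away from the port. Next hole that way 0.030, then 0.060; -0.030 the other way. Pin home: 1 mm of play. Pin up: slides with 2 N of friction when the knob is moved. The pin drops in by its spring within about 2 mm of a hole.
- trier_handle (a point): Middle of the turned wooden handle (24 mm diameter, 66 mm tall) of the trier (sample spoon) that stands in the other hole of the holder; leave it.
- bowl_mid (a point): Middle of a loose white cupping bowl, 90 mm wide, 55 mm high; leave it.
- jar_mid (a point): Middle of a loose glass sample jar, 72 mm diameter, 100 mm high; leave it.
- timer_mid (a point): Middle of a loose white timer lying flat, 60 x 66 x 18 mm; leave it.

How it is judged:
By the outcome, as a careful person would: the job done as asked, in the order asked, and still so for the second after the job is handed in, while the arm keeps its last pose, push and grip.
It also fails if it takes over 64 s, if anything falls off the work surface, if the arm or the gripper's body presses on something with over 40 N, if the wrist force passes 120 N, or if a joint passes its speed limit or range.

## Working session

There is one attempt and no reset: what is moved stays moved. The work goes in short steps, Python scripts to look and compute and a tool call to move; the robot and the scene stay as the last step left them, time stands still between calls to the robot, and variables do not carry over. Pictures are saved under pics/ and viewed, and the job is handed in when it is done.

Besides the shell and the picture viewer there is one more tool, called after ">>>" by a JSON object that holds its "api" and its "payload". servo_tool: Moves the arm, as the interface text tells. Its arguments: {"type":"object","properties":{"commands":{"type":"array","items":{"type":"array"}},"hand":{"type":"number"}},"required":["commands"]}

```bash
mkdir -p pics; cat > h.py <<'E'
import numpy as np,cv2
from rig import readout,imaging,arm
def grab(n,tag):
    p,d=imaging.read_camera(n); np.savez(f'pics/{tag}.npz',p=p,d=d); cv2.imwrite(f'pics/{tag}.png',p[:,:,::-1]); return p,d
def cam(n):
    c=imaging.camera_info(n); return [np.array(c[k],float) for k in("intrinsics","D","R","t")]
def ray(n,uv):
    K,D,R,t=cam(n); uv=np.array(uv,float).reshape(-1,1,2)
    x=cv2.undistortPoints(uv,K,D).reshape(-1,2)
    d=np.c_[x,np.ones(len(x))]@R; return -R.T@t,d
def onz(n,uv,z):
    o,d=ray(n,uv); return o+d*((z-o[2])/d[:,2])[:,None]
def proj(n,X):
    K,D,R,t=cam(n); return cv2.projectPoints(np.array(X,float).reshape(-1,1,3),cv2.Rodrigues(R)[0],t.reshape(3,1),K,D)[0].reshape(-1,2)
def pts(n,uv,d):
    o,r=ray(n,uv); return o+r*np.asarray(d).reshape(-1,1)
E
python3 - <<'E'
from h import *
s=readout.get_state();print({k:np.round(v,3).tolist() for k,v in s.items()})
for n in("top","side"):
    grab(n,n+"0");print(n,[np.round(a,3).tolist() for a in cam(n)])
E
```

```text
{'time_s': 0.0, 'joint_positions': [-1.247, 0.6, -0.003, 1.6, 0.002, 0.943, -0.08], 'qvel': [-0.0, 0.0, 0.001, -0.0, -0.002, 0.0, -0.001], 'joint_torque': [0.0, -77.645, 1.565, -25.799, 0.012, 0.009, -0.0], 'eef_pos': [282.715, 667.117, 241.425], 'tool_rot': [[-0.921, 0.39, -0.0], [0.39, 0.921, -0.001], [-0.0, -0.002, -1.0]], 'contact_force': [-0.356, -0.569, 0.383], 'moment': [0.055, -0.031, -0.003], 'opening': 85.081}
top [[[473.64, 0.0, 313.265], [0.0, 473.64, 242.783], [0.0, 0.0, 1.0]], [-0.094, 0.0, 0.0, 0.0, 0.0], [[0.029, -1.0, 0.009], [-0.992, -0.029, -0.124], [0.124, -0.005, -0.992]], [-132.81, 607.731, 1080.598]]
side [[[538.183, 0.0, 323.482], [0.0, 538.183, 243.088], [0.0, 0.0, 1.0]], [0.054, 0.0, 0.0, 0.0, 0.0], [[0.995, -0.103, 0.012], [-0.063, -0.691, -0.72], [0.083, 0.715, -0.694]], [-612.75, 52.54, 1273.417]]
```

View pics/top0.png

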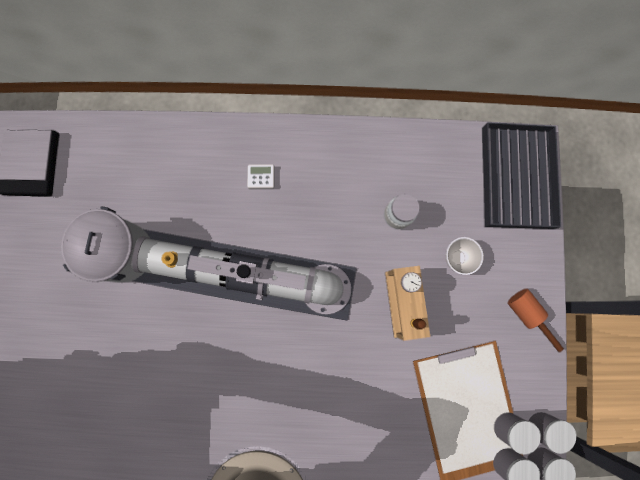

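View pics/side0.png

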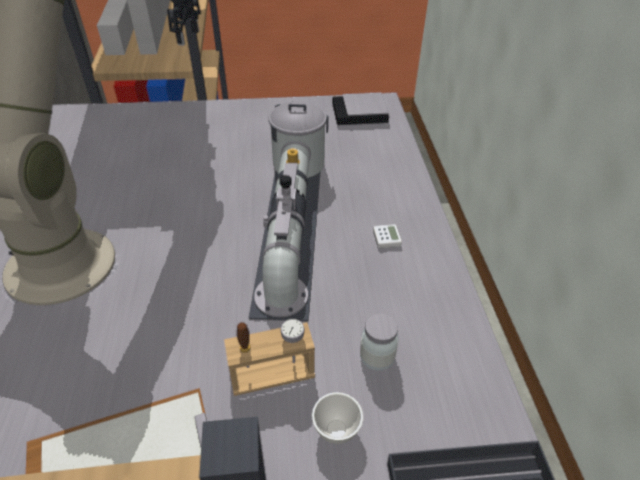

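The top view shows the thermometer dial near (412,282), trier (420,323), port (169,259), knob (243,271), jar (404,210), bowl (464,256) and timer (261,176). The side view shows the dial at (292,329), knob at (286,182) and port at (293,156). Next I zoom in on these.

```bash
python3 - <<'E'
import cv2,numpy as np
t=cv2.imread('pics/top0.png');s=cv2.imread('pics/side0.png')
def c(im,x,y,r=25):return cv2.resize(im[y-r:y+r,x-r:x+r],(390,290) if 0 else (290,290),interpolation=cv2.INTER_NEAREST)
cv2.imwrite('pics/z0.png',np.vstack([np.hstack([c(t,412,282),c(t,169,259)]),np.hstack([c(s,292,329),c(s,293,156)])]))
cv2.imwrite('pics/z1.png',np.vstack([np.hstack([c(t,243,271)]),np.hstack([c(s,286,182)])]))
E
```

```text
(no output)
```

View pics/z0.png

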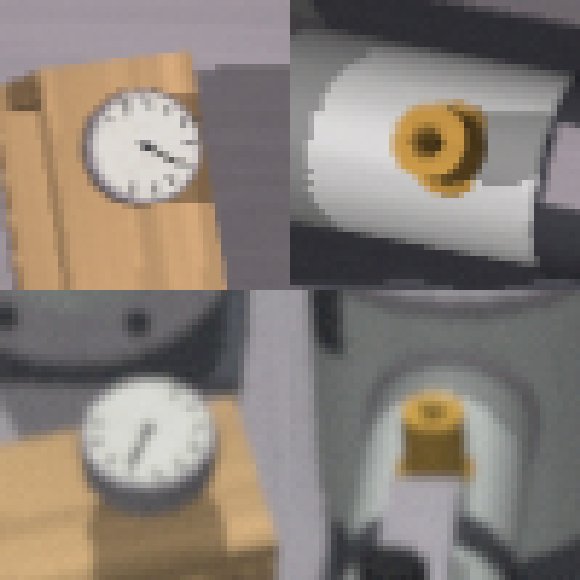

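View pics/z1.png

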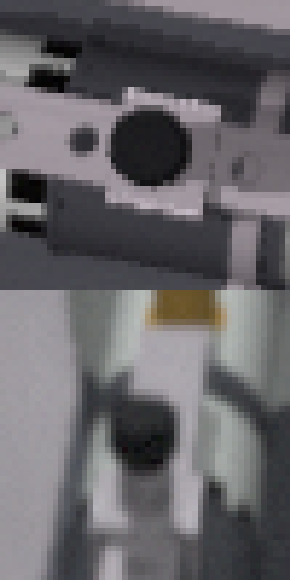

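```bash
python3 - <<'E'
from h import *
from scipy.optimize import least_squares
T=np.load('pics/top0.npz');S=np.load('pics/side0.npz')
def blob(p,mask,near):
    n,l,st,ce=cv2.connectedComponentsWithStats(mask.astype(np.uint8))
    i=min((i for i in range(1,n) if st[i,4]>25),key=lambda i:np.hypot(*(ce[i]-near)))
    m=(l==i).astype(np.uint8); c=max(cv2.findContours(m,0,1)[0],key=len)
    return ce[i],st[i],cv2.fitEllipse(cv2.convexHull(c))
for nm,D in(("top",T),("side",S)):
    p=D['p'].astype(int);mx=p.max(2);mn=p.min(2)
    hsv=cv2.cvtColor(D['p'],cv2.COLOR_RGB2HSV).astype(int)
    near={'top':dict(dial=(411,282),port=(168,258),knob=(243,271)),'side':dict(dial=(292,329),port=(292,152),knob=(286,182))}[nm]
    M=dict(dial=(mn>165)&(mx-mn<40),port=(hsv[...,1]>150)&(hsv[...,0]>14)&(hsv[...,0]<28)&(hsv[...,2]>150),knob=mx<52)
    for k in M:
        ce,st,e=blob(p,M[k],near[k]);print(nm,k,np.round(ce,1),st,np.round(e[0],1),np.round(e[1],1),D['d'][int(ce[1]),int(ce[0])])
# manual rays
P=dict(dial=((411.0,281.7,126),(292.0,329.0)),port=((167.5,258,155),(292.0,151.4)),knob=((243.4,270.8,203),None))
for k,(a,b) in P.items():
    print(k,'top',onz('top',[a[:2]],a[2]).round(1), 'side',onz('side',[b],a[2]).round(1) if b else '', pts('top',[a[:2]],[T['d'][int(round(a[1])),int(round(a[0]))]]).round(1))
E
```

```text
top dial [411.2 281.7] [403 273  18  19 239] [411.5 281.8] [17.8 18.1] 1024.1381
top port [168.4 258.7] [163 252  12  15  96] [169.3 259. ] [12.6 15.8] 1018.5712
top knob [243.3 271. ] [237 265  14  13 142] [243.3 271. ] [12.5 13.6] 948.1511
side dial [292. 328.] [281 320  22  17 293] [291.9 328.1] [17.3 21.9] 993.4845Traceback (most recent call last):
  File "<stdin>", line 15, in <module>
  File "<stdin>", line 6, in blob
ValueError: min() iterable argument is empty
```

```bash
python3 - <<'E'
from h import *
T=np.load('pics/top0.npz')
P=dict(dial=((411.3,281.7,126),(292.0,328.2)),port=((167.5,258,155),(292.0,151.4)),knob=((243.3,270.9,203),(285.2,180)),hole60=((168,0,0),None))
for k,(a,b) in P.items():
    if k=='hole60':continue
    d=T['d'][int(round(a[1])),int(round(a[0]))]
    print(k,'top',onz('top',[a[:2]],a[2]).round(1), 'side',onz('side',[b],a[2]).round(1) if b else '', pts('top',[a[:2]],[d]).round(1))
# loose things and obstacles
for k,uv,z in(("trier",(420,323),150),("bowl",(464.5,256),55),("jar",(405,208),100),("timer",(261,176),18),("can",(96,244),196),("elbow",(326,285),128)):
    print(k,onz('top',[uv],z).round(0),pts('top',[uv],[T['d'][uv[1].__int__(),int(uv[0])]]).round(0))
# bar holes
print(onz('top',[(218+82/5.8-.5,246+140/5.8-.5)],152).round(1))
E
```

```text
dial top [[ 521.7 -329.6  126. ]] side [[ 522.  -329.9  126. ]] [[ 521.6 -329.5  126.1]]
port top [[555.1 193.4 155. ]] side [[555.3 196.7 155. ]] [[557.1 200.7 131.3]]
knob top [[529.9  24.  203. ]] side [[530.5  17.5 203. ]] [[529.8  23.7 204.8]]
trier [[ 434. -344.  150.]] [[ 435. -340.  164.]]
bowl [[ 588. -471.   55.]] [[ 594. -487.    7.]]
jar [[ 689. -320.  100.]] [[ 689. -320.   99.]]
timer [[775.  18.  18.]] [[776.  18.  16.]]
can [[576. 333. 196.]] [[ 472. -110. 1149.]]
elbow [[ 509. -145.  128.]] [[ 510. -145.  118.]]
[[534.9  56.  152. ]]
```

```bash
cat >> h.py <<'E'
def go(x,y,z,ang=1.4235,s=None):
    s=s or readout.get_state();R=np.array(s['tool_rot']);p=np.array(s['eef_pos'])
    d=R.T@(np.array([x,y,z])-p)/10; a=np.arctan2(R[1,1],R[0,1])
    print('t',round(s['time_s'],2),'pos',p.round(1),'jaw',round(a,3),'shift cm',d.round(2),'yaw',round(-(ang-a),3),'F',np.round(s['contact_force'],1),'open',round(s['opening'],1))
E
python3 -c "
from h import *
go(480,100,290)"
```

```text
t 0.1 pos [282.7 667.2 241.5] jaw 1.17 shift cm [-40.29 -44.54  -4.78] yaw -0.253 F [0.4 0.3 0.4] open 85.6
```

>>> {"api": "servo_tool", "payload": {"commands": [[[-40.3,-44.5,-4.8],-0.253],[[-40.3,-44.5,-4.8],-0.253],[[-40.3,-44.5,-4.8],-0.253],[[-40.3,-44.5,-4.8],-0.253],[[-40.3,-44.5,-4.8],-0.253]], "hand": 1}}

```text
time_s: 0.52
eef_pos: [351.4, 469.3, 258.6]
tool_rot: [[-0.989, 0.147, -0.0], [0.147, 0.989, -0.001], [0.0, -0.001, -1.0]]
contact_force: [0.2, 0.3, -0.0]
opening: 85.4
```

```bash
python3 -c "
from h import *
go(480,100,290);go(521.7,-329.7,240)"
```

```text
t 0.52 pos [351.4 469.3 258.6] jaw 1.423 shift cm [-18.15 -34.64  -3.12] yaw -0.0 F [ 0.2  0.3 -0. ] open 85.4
t 0.52 pos [351.4 469.3 258.6] jaw 1.423 shift cm [-28.59 -76.52   1.91] yaw -0.0 F [ 0.2  0.3 -0. ] open 85.4
```

>>> {"api": "servo_tool", "payload": {"commands": [[[-18.1,-34.6,-3.1],0],[[-18.1,-34.6,-3.1],0],[[-18.1,-34.6,-3.1],0],[[-18.1,-34.6,-3.1],0],[[-18.1,-34.6,-3.1],0]]}}

```text
time_s: 0.93
eef_pos: [419.4, 273.1, 275.4]
tool_rot: [[-0.989, 0.147, -0.0], [0.147, 0.989, -0.0], [0.0, -0.0, -1.0]]
contact_force: [0.6, -0.1, -0.2]
opening: 85.6
```

```bash
python3 -c "
from h import *
go(521.7,-329.7,240)"
```

```text
t 0.93 pos [419.4 273.1 275.4] jaw 1.423 shift cm [-18.99 -58.12   3.55] yaw -0.0 F [ 0.6 -0.1 -0.2] open 85.6
```

>>> {"api": "servo_tool", "payload": {"commands": [[[-19.0,-58.1,3.5],0],[[-19.0,-58.1,3.5],0],[[-19.0,-58.1,3.5],0],[[-19.0,-58.1,3.5],0],[[-19.0,-58.1,3.5],0]]}}

```text
time_s: 1.35
eef_pos: [453.9, 68.2, 263.4]
tool_rot: [[-0.989, 0.147, 0.0], [0.147, 0.989, 0.0], [-0.0, 0.0, -1.0]]
contact_force: [1.1, 0.1, -0.2]
opening: 85.1
```

```bash
python3 -c "
from h import *
go(521.7,-329.7,240)"
```

```text
t 1.35 pos [453.9  68.2 263.4] jaw 1.423 shift cm [-12.56 -38.36   2.34] yaw -0.0 F [ 1.1  0.1 -0.2] open 85.1
```

>>> {"api": "servo_tool", "payload": {"commands": [[[-12.5,-38.4,2.3],0],[[-12.5,-38.4,2.3],0],[[-12.5,-38.4,2.3],0],[[-12.5,-38.4,2.3],0],[[-12.5,-38.4,2.3],0]]}}

```text
time_s: 1.77
eef_pos: [488.5, -137.0, 251.5]
tool_rot: [[-0.989, 0.147, -0.0], [0.147, 0.989, 0.0], [0.0, 0.0, -1.0]]
contact_force: [1.2, 0.7, 0.2]
opening: 85.4
```

```bash
python3 -c "
from h import *
go(521.7,-329.7,200)"
```

```text
t 1.77 pos [ 488.5 -137.   251.5] jaw 1.423 shift cm [ -6.12 -18.57   5.15] yaw -0.0 F [1.2 0.7 0.2] open 85.4
```

>>> {"api": "servo_tool", "payload": {"commands": [[[-6.1,-18.6,4.0],0],[[-6.1,-18.6,4.0],0],[[-6.1,-18.6,4.0],0],[[-6.1,-18.6,4.0],0],[[-6.1,-18.6,4.0],0]]}}

```text
time_s: 2.18
eef_pos: [521.2, -331.3, 210.7]
tool_rot: [[-0.989, 0.149, -0.001], [0.149, 0.989, -0.001], [0.0, -0.001, -1.0]]
contact_force: [-0.4, 0.2, 0.5]
opening: 85.2
```

>>> {"api": "servo_tool", "payload": {"commands": [[[0,0,0],0],[[0,0,0],0]]}}

```text
time_s: 2.35
eef_pos: [520.7, -329.8, 210.5]
tool_rot: [[-0.989, 0.151, -0.002], [0.151, 0.989, 0.0], [0.002, -0.0, -1.0]]
contact_force: [0.6, 0.7, 0.1]
opening: 85.1
```

```bash
python3 -c "
from h import *
go(521.7,-329.7,112)
grab('side','side1');grab('top','top1')"
```

```text
t 2.35 pos [ 520.7 -329.8  210.5] jaw 1.419 shift cm [-0.11  0.02  9.85] yaw -0.004 F [0.6 0.7 0.1] open 85.1
```

View pics/side1.png

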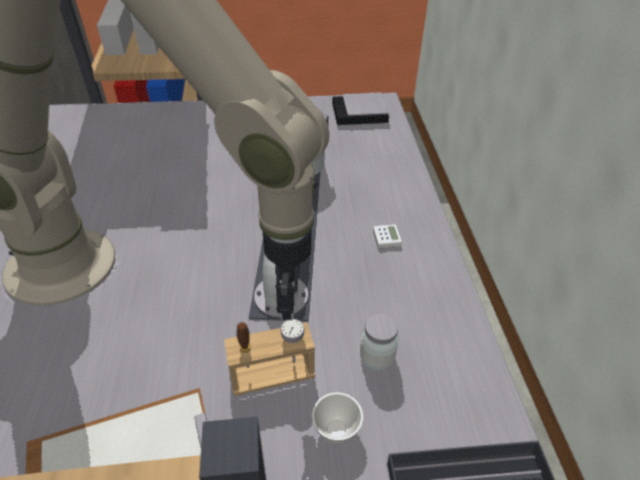

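View pics/top1.png

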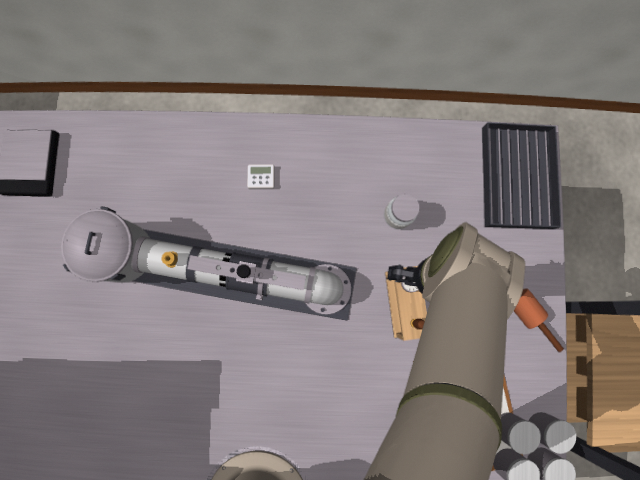

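The side view shows the open gripper directly above the dial, which is at (292,329), and the top view agrees. The trier, bowl and jar have not moved. Descending.

>>> {"api": "servo_tool", "payload": {"commands": [[[-0.1,0,4.0],0],[[-0.1,0,7.0],0],[[-0.1,0,8.8],0],[[-0.1,0,9.8],0],[[-0.1,0,9.8],0]]}}

```text
time_s: 2.87
eef_pos: [522.2, -325.9, 112.1]
tool_rot: [[-0.989, 0.145, -0.003], [0.145, 0.989, 0.002], [0.003, 0.002, -1.0]]
contact_force: [-0.2, 0.4, -0.4]
opening: 85.5
```

>>> {"api": "servo_tool", "payload": {"commands": [[[0,0,0],0],[[0,0,0],0]]}}

```text
time_s: 3.03
eef_pos: [523.4, -327.9, 115.1]
tool_rot: [[-0.989, 0.147, 0.002], [0.147, 0.989, -0.001], [-0.002, -0.001, -1.0]]
contact_force: [0.8, 0.3, -0.0]
opening: 85.7
```

```bash
python3 -c "
from h import *
go(521.7,-329.7,112)
grab('side','side2')
im=cv2.imread('pics/side2.png');cv2.imwrite('pics/side2c.png',cv2.resize(im[230:380,200:400],(800,600)))"
```

```text
t 3.03 pos [ 523.4 -327.9  115.1] jaw 1.424 shift cm [ 0.15 -0.2   0.31] yaw 0.0 F [ 0.8  0.3 -0. ] open 85.7
```

View pics/side2c.png

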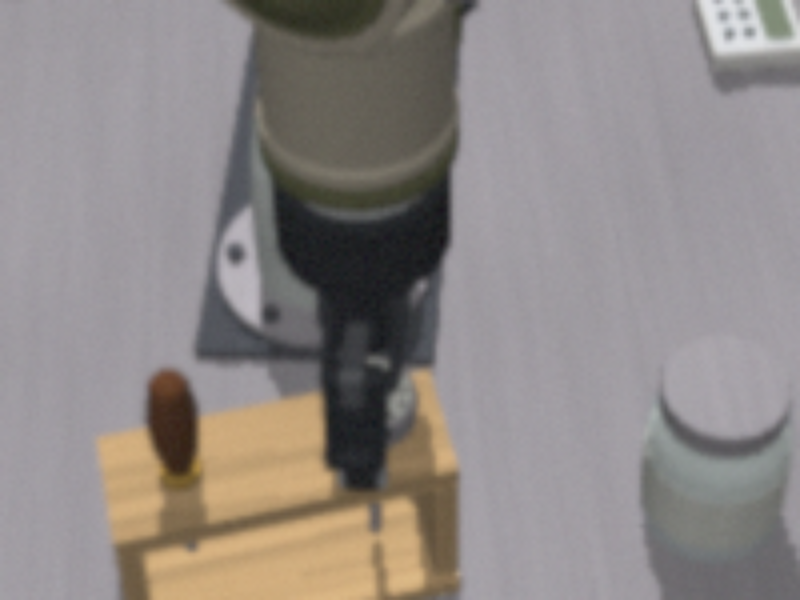

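The finger at crop column 355 lines up with the dial behind it (368), as the tilted jaw axis should make it. I'll let the arm settle and re-read.

>>> {"api": "servo_tool", "payload": {"commands": [[[0,0,0],0],[[0,0,0],0],[[0,0,0],0]]}}

```text
time_s: 3.33
eef_pos: [522.9, -328.2, 114.4]
tool_rot: [[-0.989, 0.147, 0.001], [0.147, 0.989, -0.001], [-0.001, -0.0, -1.0]]
contact_force: [0.5, 0.6, 0.6]
opening: 85.2
```

```bash
python3 -c "
from h import *
go(521.7,-329.7,112);print(readout.get_state()['qvel'])"
```

```text
t 3.33 pos [ 522.9 -328.2  114.4] jaw 1.423 shift cm [ 0.1  -0.16  0.24] yaw -0.001 F [0.5 0.6 0.6] open 85.2
[ 0.00151376  0.00482199 -0.00147848  0.00111713  0.00149113 -0.00032535
 -0.00010138]
```

>>> {"api": "servo_tool", "payload": {"commands": [[[0.1,-0.15,0.2],0],[[0.1,-0.15,0.2],0],[[0.1,-0.15,0.2],0]]}}

```text
time_s: 3.58
eef_pos: [521.2, -329.5, 111.5]
tool_rot: [[-0.989, 0.148, -0.0], [0.148, 0.989, 0.0], [0.0, 0.0, -1.0]]
contact_force: [-0.7, 0.3, 0.7]
opening: 85.5
```

>>> {"api": "servo_tool", "payload": {"commands": [[[0,0,0],0],[[0,0,0],0],[[0,0,0],0],[[0,0,0],0],[[0,0,0],0]], "hand": -1}}

```text
time_s: 4.0
eef_pos: [521.5, -329.3, 112.0]
tool_rot: [[-0.989, 0.147, 0.0], [0.147, 0.989, -0.0], [-0.0, 0.0, -1.0]]
contact_force: [-0.8, 0.1, 3.1]
opening: 42.0
```

>>> {"api": "servo_tool", "payload": {"commands": [[[0,0,0],0],[[0,0,0],0],[[0,0,0],0]]}}

```text
time_s: 4.25
eef_pos: [521.5, -329.3, 112.0]
tool_rot: [[-0.989, 0.147, 0.0], [0.147, 0.989, -0.0], [-0.0, -0.0, -1.0]]
contact_force: [-0.8, 0.8, 4.7]
opening: 42.6
```

>>> {"api": "servo_tool", "payload": {"commands": [[[0,0,-1.5],0],[[0,0,-4.0],0],[[0,0,-7.0],0],[[0,0,-10.0],0],[[0,0,-13.0],0]]}}

```text
time_s: 4.67
eef_pos: [521.0, -329.2, 242.5]
tool_rot: [[-0.989, 0.147, -0.001], [0.147, 0.989, 0.0], [0.001, 0.0, -1.0]]
contact_force: [1.5, 0.6, -1.5]
opening: 42.2
```

>>> {"api": "servo_tool", "payload": {"commands": [[[0,0,-3.0],0],[[0,0,-6.0],0],[[0,0,-8.0],0],[[0,0,-9.0],0],[[0,0,-9.0],0]]}}

```text
time_s: 5.08
eef_pos: [522.0, -329.8, 333.5]
tool_rot: [[-0.989, 0.147, 0.003], [0.147, 0.989, -0.002], [-0.003, -0.001, -1.0]]
contact_force: [0.0, -0.6, -1.3]
opening: 42.3
```

```bash
python3 -c "
from h import *
go(555.1,193.5,332)
grab('side','side3')
im=cv2.imread('pics/side3.png');cv2.imwrite('pics/side3c.png',cv2.resize(im[180:380,200:400],(600,600)))"
```

```text
t 5.08 pos [ 522.  -329.8  333.5] jaw 1.423 shift cm [ 4.43 52.24  0.08] yaw -0.001 F [ 0.  -0.6 -1.3] open 42.3
```

View pics/side3c.png

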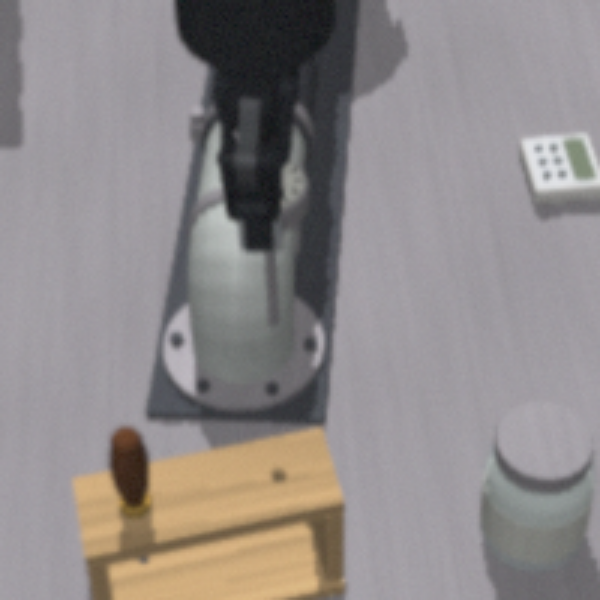

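The stem is visible at crop (272,290), hanging straight below the gripper. The holder hole at (279,475) is empty and the trier is undisturbed. Moving to the port.

>>> {"api": "servo_tool", "payload": {"commands": [[[0.2,2.5,0],0],[[0.5,6.5,0],0],[[0.9,10.5,0],0],[[1.2,14.5,0],0],[[1.5,18.5,0],0]]}}

```text
time_s: 5.55
eef_pos: [532.7, -142.3, 329.3]
tool_rot: [[-0.989, 0.148, -0.003], [0.148, 0.989, 0.001], [0.003, 0.0, -1.0]]
contact_force: [0.3, 0.6, -1.2]
opening: 42.3
```

>>> {"api": "servo_tool", "payload": {"commands": [[[0.3,4,0],0],[[0.7,8,0],0],[[1.1,12,0],0],[[1.4,16,0],0],[[1.8,20,0],0]]}}

```text
time_s: 5.97
eef_pos: [544.4, 58.1, 329.5]
tool_rot: [[-0.989, 0.147, -0.003], [0.147, 0.989, -0.001], [0.003, -0.001, -1.0]]
contact_force: [1.3, -0.8, -1.4]
opening: 42.2
```

```bash
python3 -c "
from h import *
go(555.1,193.5,290)"
```

```text
t 5.97 pos [544.4  58.1 329.5] jaw 1.423 shift cm [ 0.92 13.55  3.93] yaw -0.0 F [ 1.3 -0.8 -1.4] open 42.2
```

>>> {"api": "servo_tool", "payload": {"commands": [[[0.3,4,0.5],0],[[0.6,8,1.5],0],[[0.8,11,2.5],0],[[0.9,13,3.5],0],[[0.9,13.6,3.9],0]]}}

```text
time_s: 6.38
eef_pos: [554.7, 196.4, 288.8]
tool_rot: [[-0.99, 0.142, -0.005], [0.142, 0.99, -0.0], [0.005, -0.001, -1.0]]
contact_force: [0.0, 0.4, -1.3]
opening: 41.6
```

>>> {"api": "servo_tool", "payload": {"commands": [[[0,0,0],0],[[0,0,0],0],[[0,0,0],0],[[0,0,0],0],[[0,0,0],0]]}}

```text
time_s: 6.8
eef_pos: [556.9, 190.7, 293.2]
tool_rot: [[-0.989, 0.149, 0.001], [0.149, 0.989, -0.0], [-0.001, 0.0, -1.0]]
contact_force: [-0.5, -1.0, -0.7]
opening: 41.9
```

```bash
python3 -c "
from h import *
go(555.1,193.5,275)
for n in('side','top'):
    grab(n,n+'4')
im=cv2.imread('pics/side4.png');cv2.imwrite('pics/side4c.png',cv2.resize(im[90:190,240:340],(600,600),interpolation=0))
im=cv2.imread('pics/top4.png');cv2.imwrite('pics/top4c.png',cv2.resize(im[160:360,100:300],(600,600),interpolation=0))"
```

```text
t 6.8 pos [556.9 190.7 293.2] jaw 1.421 shift cm [0.22 0.25 1.82] yaw -0.003 F [-0.5 -1.  -0.7] open 41.9
```

View pics/side4c.png

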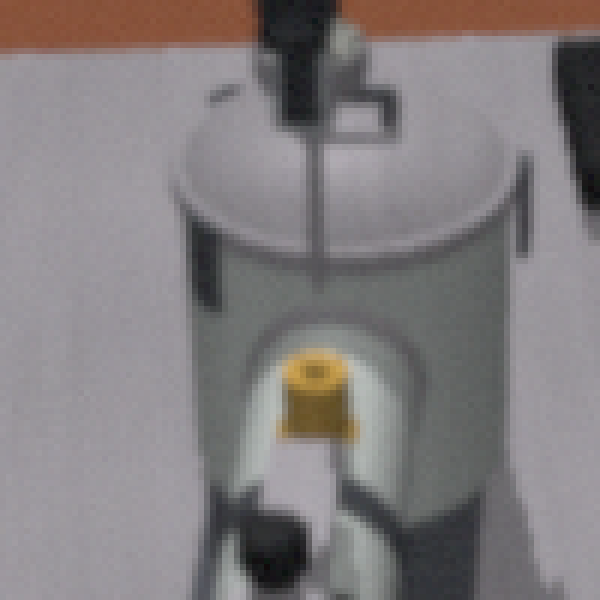

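View pics/top4c.png

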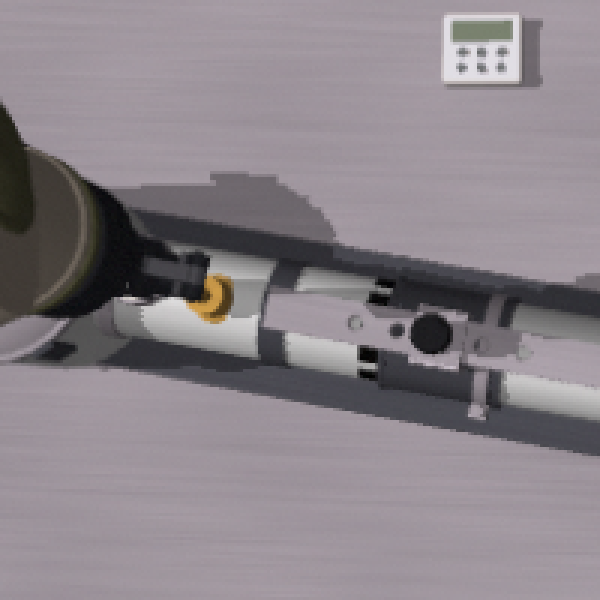

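```bash
python3 - <<'E'
from h import *
h=np.array([(355,322),(398,330),(482,343),(525,351)])/3-.33+[100,160]
W=onz('top',h,152);print(W.round(1),W.mean(0).round(1))
c=W.mean(0)[:2]; u=np.array([.1466,.989]); print('fit dir',np.arctan2(*(W[0]-W[3])[[1,0]]))
print('port by bar',c+170*u,'knob proj top',proj('top',[[*c,203]]))
for p in ([555.1,193.4,155],[555.3,196.7,155],[556,195,155]): print(p,'top',proj('top',[p]).round(1),'side',proj('side',[p]).round(1))
s=readout.get_state();p=np.array(s['eef_pos']);print(p, 'proj stem top/tip', proj('side',[p-[0,0,17],p-[0,0,97]]).round(2),'meas tip',(240+319/6-.4,90+283/6-.4),'upper',(240+313/6-.4,90+130/6-.4))
E
python3 - <<'E'
import cv2
im=cv2.imread('pics/top4.png');cv2.imwrite('pics/z4.png',cv2.resize(im[240:300,150:230],(800,600),interpolation=0))
im=cv2.imread('pics/side0.png');cv2.imwrite('pics/z5.png',cv2.resize(im[135:255,240:340],(500,600),interpolation=0))
E
```

```text
[[539.6  85.2 152. ]
 [534.9  54.5 152. ]
 [527.6  -5.  152. ]
 [522.9 -35.4 152. ]] [531.3  24.8 152. ]
fit dir 1.4332188716954521
port by bar [556.18345784 192.91564216] knob proj top [[242.92712235 270.22265543]]
[555.1, 193.4, 155] top [[167.5 258. ]] side [[292.  152.1]]
[555.3, 196.7, 155] top [[166.  257.9]] side [[292.  151.4]]
[556, 195, 155] top [[166.8 257.5]] side [[292.3 151.8]]
[556.79633377 191.27829586 293.13359329] proj stem top/tip [[291.27 109.16]
 [292.27 138.49]] meas tip (292.7666666666667, 136.76666666666665) upper (291.7666666666667, 111.26666666666667)
```

View pics/z4.png

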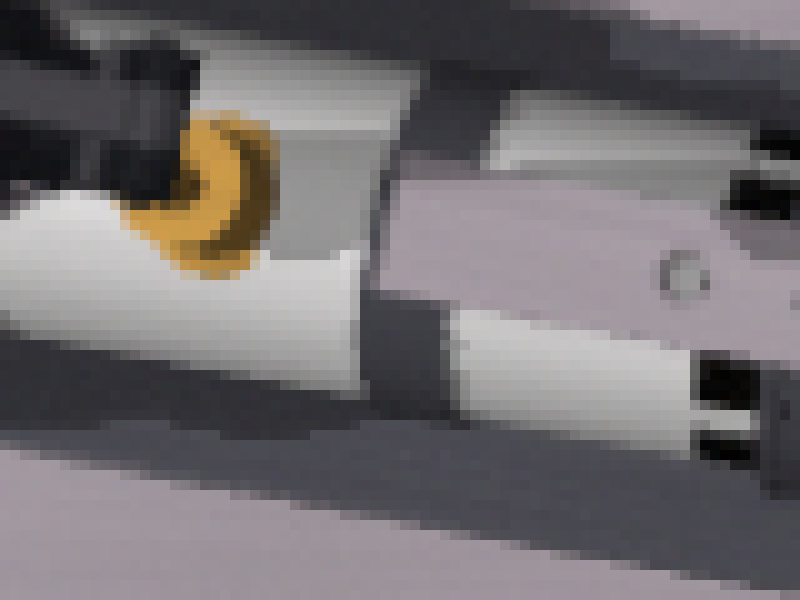

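View pics/z5.png

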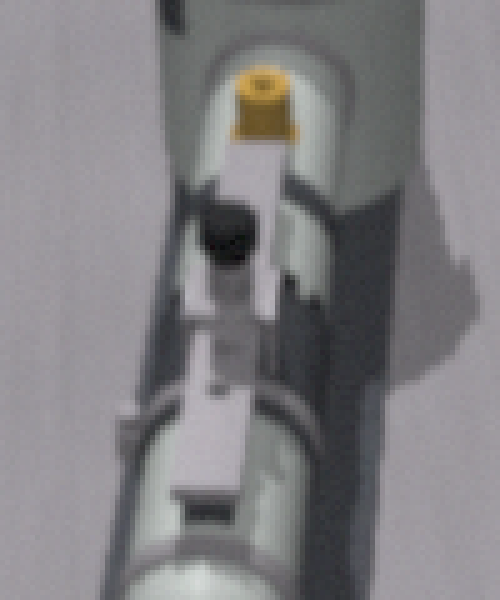

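```bash
python3 -c "
from h import *
go(555.4,193.7,262)"
```

```text
t 6.9 pos [556.8 191.3 293.1] jaw 1.422 shift cm [0.18 0.22 3.11] yaw -0.002 F [ 0.7 -0.1 -0.6] open 42.1
```

>>> {"api": "servo_tool", "payload": {"commands": [[[0.1,0.1,1],0],[[0.18,0.2,2],0],[[0.18,0.2,2.8],0],[[0.18,0.2,3.1],0],[[0.18,0.2,3.1],0]]}}

```text
time_s: 7.32
eef_pos: [554.5, 194.2, 260.1]
tool_rot: [[-0.989, 0.147, -0.002], [0.147, 0.989, -0.001], [0.002, -0.001, -1.0]]
contact_force: [-0.1, 0.5, -1.4]
opening: 42.6
```

>>> {"api": "servo_tool", "payload": {"commands": [[[0,0,0],0],[[0,0,0],0],[[0,0,0],0],[[0,0,0],0],[[0,0,0],0]]}}

```text
time_s: 7.73
eef_pos: [555.2, 194.4, 261.9]
tool_rot: [[-0.989, 0.147, 0.001], [0.147, 0.989, 0.0], [-0.001, 0.0, -1.0]]
contact_force: [-0.2, -0.6, -1.2]
opening: 42.2
```

>>> {"api": "servo_tool", "payload": {"commands": [[[0,0,0],0],[[0,0,0],0],[[0,0,0],0],[[0,0,0],0],[[0,0,0],0]]}}

```text
time_s: 8.15
eef_pos: [555.1, 194.4, 261.6]
tool_rot: [[-0.989, 0.147, 0.0], [0.147, 0.989, -0.0], [-0.0, -0.0, -1.0]]
contact_force: [-0.4, 0.9, -1.8]
opening: 42.3
```

```bash
python3 -c "
from h import *
go(555.4,193.7,262)
p,d=grab('side','side5')
im=cv2.imread('pics/side5.png');cv2.imwrite('pics/side5c.png',cv2.resize(im[105:175,260:330],(600,600),interpolation=0))
s=readout.get_state();p=np.array(s['eef_pos'])
print(proj('side',[p-[0,0,97-k] for k in (0,20,40,60,80)]).round(2), proj('side',[[555.1,193.4,155]]))
g=im.astype(int).sum(2)
for r in range(118,160,2): print(r,g[r,284:302])
"
```

```text
t 8.15 pos [555.1 194.4 261.6] jaw 1.423 shift cm [-0.04 -0.06 -0.04] yaw -0.0 F [-0.4  0.9 -1.8] open 42.3
[[291.88 148.67]
 [291.64 141.82]
 [291.39 134.82]
 [291.14 127.67]
 [290.88 120.36]] [[292.01911373 152.14711076]]
118 [408 314 216 134 107 118  90 109 180 255 255 322 412 451 459 474 485 490]
120 [411 338 238 148 100 106  91 108 180 268 301 393 459 473 469 463 473 469]
122 [423 387 329 284 269 265 255 248 269 323 387 433 448 450 449 451 452 455]
124 [419 414 413 405 400 376 324 281 305 387 422 415 430 422 426 424 420 425]
126 [409 412 405 413 405 394 344 288 285 347 396 409 403 401 403 407 398 404]
128 [408 397 405 404 403 389 341 289 297 350 394 395 391 390 386 393 396 388]
130 [409 417 427 437 439 408 352 295 302 361 403 409 403 394 401 400 404 408]
132 [284 291 295 306 329 339 317 282 281 329 379 396 379 369 365 375 378 376]
134 [301 297 285 279 278 280 266 278 257 260 270 276 275 276 267 264 266 269]
136 [331 330 329 326 334 327 314 279 266 270 304 313 307 306 307 308 300 304]
138 [336 325 329 330 334 328 329 294 271 288 327 327 334 337 331 326 326 332]
140 [331 335 333 328 324 330 323 288 274 288 319 328 322 321 328 328 326 326]
142 [336 331 321 309 312 302 297 276 265 264 296 315 322 309 314 314 319 320]
144 [306 300 299 298 308 323 321 297 280 298 363 374 380 362 353 339 327 306]
146 [286 288 322 357 378 389 379 323 293 329 396 418 424 424 411 402 385 375]
148 [318 342 363 388 404 414 425 428 398 423 485 497 456 441 438 408 401 393]
150 [361 402 462 466 470 437 405 373 376 392 421 451 470 512 547 511 478 422]
152 [454 513 522 468 448 433 376 301 268 287 366 413 428 444 516 555 554 518]
154 [519 537 510 382 319 349 360 340 294 298 349 339 302 331 462 544 547 539]
156 [524 543 512 365 247 244 245 242 234 233 237 232 216 281 418 526 547 529]
158 [539 555 523 397 268 231 243 237 232 221 222 218 218 278 406 516 540 532]
```

View pics/side5c.png

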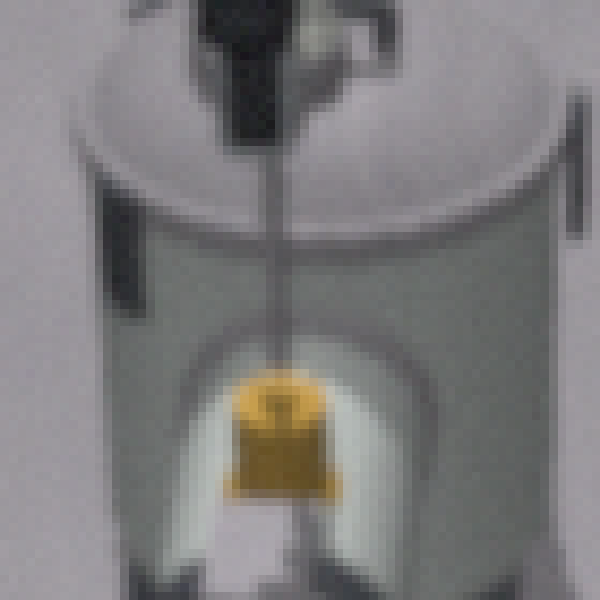

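The side view shows the stem (column ≈292.0) ending just above the port bore (column ≈292.1), so x agrees to about 0.5 mm. I'll lower it slowly and watch the force.

>>> {"api": "servo_tool", "payload": {"commands": [[[0,-0.05,0.3],0],[[0,-0.05,0.6],0],[[0,-0.05,0.9],0],[[0,-0.05,1.2],0],[[0,-0.05,1.4],0]]}}

```text
time_s: 8.62
eef_pos: [554.8, 193.9, 247.0]
tool_rot: [[-0.989, 0.147, -0.001], [0.147, 0.989, -0.0], [0.0, -0.0, -1.0]]
contact_force: [-0.5, -0.2, -1.1]
opening: 42.2
```

>>> {"api": "servo_tool", "payload": {"commands": [[[0,0,0.2],0],[[0,0,0.3],0],[[0,0,0.3],0],[[0,0,0.3],0]]}}

```text
time_s: 8.95
eef_pos: [555.1, 193.9, 244.6]
tool_rot: [[-0.989, 0.147, 0.0], [0.147, 0.989, -0.0], [-0.0, -0.0, -1.0]]
contact_force: [0.2, -0.6, -0.5]
opening: 42.0
```

>>> {"api": "servo_tool", "payload": {"commands": [[[0,0,0.6],0],[[0,0,1.2],0],[[0,0,1.8],0],[[0,0,2.4],0],[[0,0,2.4],0]]}}

```text
time_s: 9.37
eef_pos: [554.3, 193.6, 219.0]
tool_rot: [[-0.989, 0.147, -0.002], [0.147, 0.989, -0.001], [0.002, -0.001, -1.0]]
contact_force: [0.4, -0.5, -1.3]
opening: 42.4
```

>>> {"api": "servo_tool", "payload": {"commands": [[[0,0,0.6],0],[[0,0,1.2],0],[[0,0,1.8],0],[[0,0,2.4],0],[[0,0,2.4],0]]}}

```text
time_s: 9.78
eef_pos: [554.4, 193.7, 195.2]
tool_rot: [[-0.989, 0.147, -0.002], [0.147, 0.989, -0.001], [0.002, -0.001, -1.0]]
contact_force: [-0.6, 0.5, -1.2]
opening: 42.0
```

>>> {"api": "servo_tool", "payload": {"commands": [[[0,0,0.5],0],[[0,0,1.0],0],[[0,0,1.5],0],[[0,0,1.8],0],[[0,0,1.8],0]]}}

```text
time_s: 10.2
eef_pos: [554.7, 193.7, 177.8]
tool_rot: [[-0.989, 0.147, -0.001], [0.147, 0.989, -0.001], [0.001, -0.001, -1.0]]
contact_force: [0.4, -0.1, -2.2]
opening: 42.0
```

>>> {"api": "servo_tool", "payload": {"commands": [[[0,0,0],0],[[0,0,0.1],0],[[0,0,0.2],0],[[0,0,0.2],0]]}}

```text
time_s: 10.53
eef_pos: [555.0, 193.9, 176.7]
tool_rot: [[-0.989, 0.147, 0.0], [0.147, 0.989, 0.0], [-0.0, 0.0, -1.0]]
contact_force: [0.7, -0.3, -1.1]
opening: 42.3
```

>>> {"api": "servo_tool", "payload": {"commands": [[[0,0,0.1],0],[[0,0,0.2],0],[[0,0,0.2],0],[[0,0,0.2],0]]}}

```text
time_s: 10.87
eef_pos: [555.0, 193.9, 174.6]
tool_rot: [[-0.989, 0.147, -0.0], [0.147, 0.989, -0.0], [0.0, -0.0, -1.0]]
contact_force: [0.4, -0.5, -1.3]
opening: 42.5
```

>>> {"api": "servo_tool", "payload": {"commands": [[[0,0,0.1],0],[[0,0,0.15],0],[[0,0,0.15],0],[[0,0,0.15],0]]}}

```text
time_s: 11.2
eef_pos: [555.0, 193.9, 173.1]
tool_rot: [[-0.989, 0.147, -0.0], [0.147, 0.989, -0.0], [0.0, -0.0, -1.0]]
contact_force: [-0.2, 0.2, -1.5]
opening: 42.1
```

>>> {"api": "servo_tool", "payload": {"commands": [[[0,0,0.05],0],[[0,0,0.1],0],[[0,0,0.1],0],[[0,0,0.1],0]]}}

```text
time_s: 11.53
eef_pos: [555.0, 193.9, 172.1]
tool_rot: [[-0.989, 0.147, 0.0], [0.147, 0.989, -0.0], [-0.0, -0.0, -1.0]]
contact_force: [1.0, -0.4, -1.9]
opening: 42.0
```

>>> {"api": "servo_tool", "payload": {"commands": [[[0,0,0.05],0],[[0,0,0.1],0],[[0,0,0.1],0],[[0,0,0.1],0]]}}

```text
time_s: 11.87
eef_pos: [555.1, 193.9, 171.9]
tool_rot: [[-0.989, 0.147, 0.001], [0.147, 0.989, 0.0], [-0.001, 0.0, -1.0]]
contact_force: [-2.3, -1.4, 7.8]
opening: 41.8
```

>>> {"api": "servo_tool", "payload": {"commands": [[[0,0,0.05],0],[[0,0,0.1],0],[[0,0,0.1],0],[[0,0,0.1],0]]}}

```text
time_s: 12.2
eef_pos: [555.2, 193.9, 171.9]
tool_rot: [[-0.989, 0.147, 0.001], [0.147, 0.989, 0.0], [-0.001, 0.001, -1.0]]
contact_force: [-5.1, -1.9, 16.4]
opening: 42.4
```

The nut is seated: z stopped at 171.9 and the force rose to 16 N. I'll take off the load and open.

>>> {"api": "servo_tool", "payload": {"commands": [[[0,0,-0.1],0],[[0,0,-0.13],0],[[0,0,-0.13],0]]}}

```text
time_s: 12.45
eef_pos: [555.3, 193.9, 172.0]
tool_rot: [[-0.989, 0.147, 0.001], [0.147, 0.989, 0.0], [-0.001, 0.0, -1.0]]
contact_force: [-1.9, -0.9, 7.9]
opening: 41.9
```

>>> {"api": "servo_tool", "payload": {"commands": [[[0,0,0],0],[[0,0,0],0],[[0,0,0],0],[[0,0,0],0],[[0,0,0],0]], "hand": 0.8}}

```text
time_s: 12.87
eef_pos: [555.0, 193.9, 171.2]
tool_rot: [[-0.989, 0.147, -0.0], [0.147, 0.989, -0.0], [0.0, -0.0, -1.0]]
contact_force: [0.1, 0.4, 0.4]
opening: 76.7
```

>>> {"api": "servo_tool", "payload": {"commands": [[[0,0,-0.8],0],[[0,0,-2.5],0],[[0,0,-5.5],0],[[0,0,-8.5],0],[[0,0,-10],0]]}}

```text
time_s: 13.28
eef_pos: [556.0, 194.2, 275.3]
tool_rot: [[-0.989, 0.147, 0.003], [0.147, 0.989, 0.002], [-0.003, 0.002, -1.0]]
contact_force: [0.5, -0.5, 0.4]
opening: 76.9
```

```bash
python3 -c "
from h import *
go(530.5,24.5,235)
p,d=grab('side','side6')
im=cv2.imread('pics/side6.png');cv2.imwrite('pics/side6c.png',cv2.resize(im[105:205,240:340],(600,600),interpolation=0))"
```

```text
t 13.28 pos [556.  194.2 275.3] jaw 1.423 shift cm [  0.03 -17.17   3.99] yaw -0.001 F [ 0.5 -0.5  0.4] open 76.9
```

View pics/side6c.png

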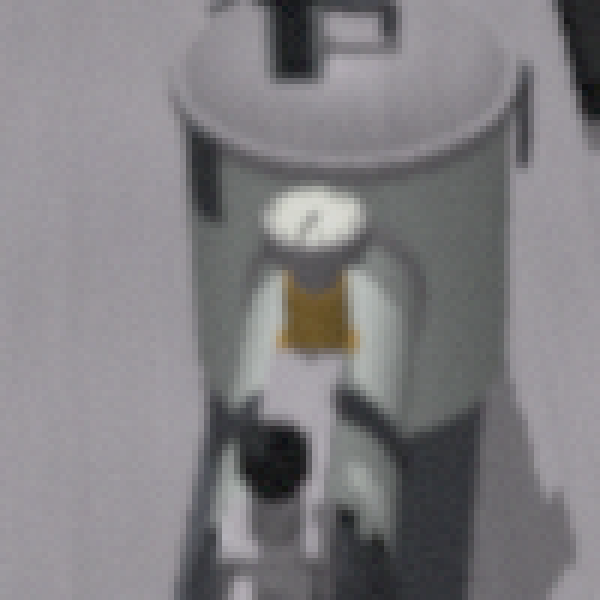

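The thermometer stands upright with its nut flat on the port; the dial is at crop (315,217) and the gripper is clear. Moving to the knob.

>>> {"api": "servo_tool", "payload": {"commands": [[[0,-2.5,0],0],[[0,-6.5,0.5],0],[[0,-10.5,1],0],[[0,-14,1.5],0],[[0,-16.5,2.5],0]]}}

```text
time_s: 13.75
eef_pos: [530.3, 27.3, 247.4]
tool_rot: [[-0.989, 0.15, 0.002], [0.15, 0.989, -0.001], [-0.002, -0.001, -1.0]]
contact_force: [0.4, -0.7, 0.4]
opening: 77.0
```

>>> {"api": "servo_tool", "payload": {"commands": [[[0,-0.6,0.5],0],[[0,-0.6,0.5],0],[[0,-0.6,0.5],0],[[0,-0.6,0.5],0],[[0,-0.6,0.5],0]]}}

```text
time_s: 14.17
eef_pos: [530.3, 26.5, 241.8]
tool_rot: [[-0.989, 0.145, 0.001], [0.145, 0.989, 0.001], [-0.001, 0.001, -1.0]]
contact_force: [1.0, 0.7, 0.8]
opening: 76.7
```

>>> {"api": "servo_tool", "payload": {"commands": [[[0,0,0],0],[[0,0,0],0],[[0,0,0],0]]}}

```text
time_s: 14.42
eef_pos: [530.0, 25.4, 241.6]
tool_rot: [[-0.989, 0.146, 0.0], [0.146, 0.989, 0.0], [-0.0, 0.0, -1.0]]
contact_force: [-0.2, -0.2, 0.1]
opening: 76.8
```

```bash
python3 -c "
from h import *
go(530.5,24.8,184)
for n in ('side','top'): grab(n,n+'7')
im=cv2.imread('pics/side7.png');a=cv2.resize(im[130:230,240:340],(400,400),interpolation=0)
im=cv2.imread('pics/top7.png');b=cv2.resize(im[220:320,190:290],(400,400),interpolation=0)
cv2.imwrite('pics/c7.png',np.hstack([a,b]))
p=readout.get_state()['eef_pos'];print(proj('side',[p]),proj('top',[p]))"
```

```text
t 14.42 pos [530.   25.4 241.6] jaw 1.424 shift cm [-0.06 -0.05  5.76] yaw 0.001 F [-0.2 -0.2  0.1] open 76.8
[[284.04206883 163.63594261]] [[239.97035513 269.60011779]]
```

View pics/c7.png

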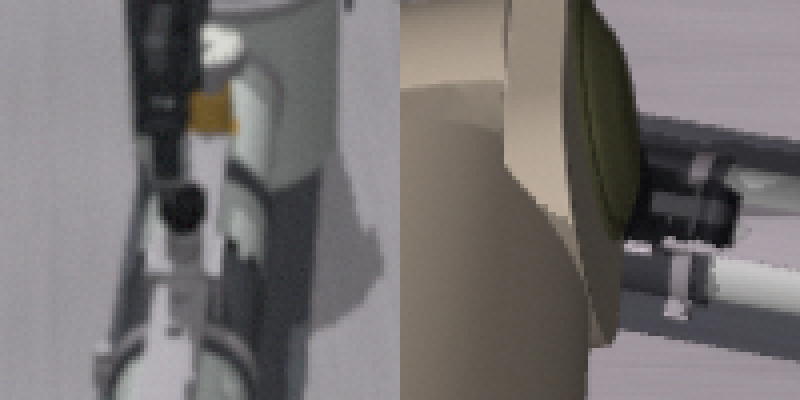

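The gripper is centred over the knob (side crop, finger at (167,150) with the knob at (182,207) below it). Descending.

>>> {"api": "servo_tool", "payload": {"commands": [[[-0.05,-0.05,1.5],0],[[-0.05,-0.05,3.5],0],[[-0.05,-0.05,5.0],0],[[-0.05,-0.05,5.7],0],[[-0.05,-0.05,5.7],0]]}}

```text
time_s: 14.93
eef_pos: [529.6, 24.2, 183.1]
tool_rot: [[-0.989, 0.147, -0.003], [0.147, 0.989, -0.0], [0.002, -0.001, -1.0]]
contact_force: [-1.0, -0.1, -0.5]
opening: 77.1
```

>>> {"api": "servo_tool", "payload": {"commands": [[[0,0,0],0],[[0,0,0],0],[[0,0,0],0],[[0,0,0],0]]}}

```text
time_s: 15.27
eef_pos: [530.7, 24.2, 185.2]
tool_rot: [[-0.989, 0.147, 0.001], [0.147, 0.989, 0.0], [-0.001, 0.0, -1.0]]
contact_force: [-0.7, -0.0, -0.4]
opening: 76.9
```

>>> {"api": "servo_tool", "payload": {"commands": [[[0,0,0],0],[[0,0,0],0],[[0,0,0],0],[[0,0,0],0],[[0,0,0],0]], "hand": -1}}

```text
time_s: 15.68
eef_pos: [530.4, 24.5, 184.8]
tool_rot: [[-0.989, 0.147, 0.0], [0.147, 0.989, 0.0], [-0.0, 0.0, -1.0]]
contact_force: [-1.2, 0.5, 3.8]
opening: 25.5
```

>>> {"api": "servo_tool", "payload": {"commands": [[[0,0,0],0],[[0,0,0],0],[[0,0,0],0],[[0,0,0],0]]}}

```text
time_s: 16.02
eef_pos: [530.4, 24.5, 184.8]
tool_rot: [[-0.989, 0.147, 0.001], [0.147, 0.989, 0.0], [-0.0, 0.0, -1.0]]
contact_force: [-0.8, 0.6, 4.0]
opening: 25.8
```

>>> {"api": "servo_tool", "payload": {"commands": [[[0,0,-0.3],0],[[0,0,-0.6],0],[[0,0,-0.9],0],[[0,0,-1.0],0],[[0,0,-1.0],0]]}}

```text
time_s: 16.43
eef_pos: [530.3, 24.3, 194.4]
tool_rot: [[-0.989, 0.147, 0.0], [0.147, 0.989, 0.0], [-0.0, 0.0, -1.0]]
contact_force: [1.9, 1.4, -8.9]
opening: 25.6
```

>>> {"api": "servo_tool", "payload": {"commands": [[[0,0,0],0],[[0,0,0],0],[[0,0,0],0]]}}

```text
time_s: 16.68
eef_pos: [530.3, 24.2, 194.3]
tool_rot: [[-0.989, 0.147, -0.0], [0.147, 0.989, -0.0], [0.0, -0.0, -1.0]]
contact_force: [2.3, 1.9, -9.8]
opening: 25.7
```

>>> {"api": "servo_tool", "payload": {"commands": [[[0,-0.4,0],0],[[0,-1.0,0],0],[[0,-1.6,0],0],[[0,-2.2,0],0],[[0,-2.7,0],0]]}}

```text
time_s: 17.1
eef_pos: [526.2, -3.7, 194.5]
tool_rot: [[-0.989, 0.148, 0.0], [0.148, 0.989, -0.0], [-0.0, -0.0, -1.0]]
contact_force: [4.0, 1.2, -9.6]
opening: 26.0
```

>>> {"api": "servo_tool", "payload": {"commands": [[[0,-0.2,0],0],[[0,-0.3,0],0],[[0,-0.3,0],0],[[0,-0.3,0],0],[[0,-0.3,0],0]]}}

```text
time_s: 17.52
eef_pos: [525.7, -6.1, 194.4]
tool_rot: [[-0.989, 0.148, -0.0], [0.148, 0.989, -0.001], [0.0, -0.001, -1.0]]
contact_force: [3.3, -2.4, -9.0]
opening: 25.5
```

```bash
python3 -c "
from h import *
go(530.4-4.4,24.5-29.67,184.8)"
```

```text
t 17.52 pos [525.7  -6.1 194.4] jaw 1.423 shift cm [-0.01  0.09  0.96] yaw -0.001 F [ 3.3 -2.4 -9. ] open 25.5
```

>>> {"api": "servo_tool", "payload": {"commands": [[[0,0.08,0],0],[[0,0.08,0],0],[[0,0.08,0.2],0],[[0,0.08,0.3],0],[[0,0.08,0.3],0]]}}

```text
time_s: 17.93
eef_pos: [526.0, -4.7, 191.2]
tool_rot: [[-0.989, 0.147, -0.0], [0.147, 0.989, -0.0], [0.0, -0.0, -1.0]]
contact_force: [3.3, -1.9, -8.6]
opening: 25.7
```

>>> {"api": "servo_tool", "payload": {"commands": [[[0,0,0.15],0],[[0,0,0.3],0],[[0,0,0.3],0]]}}

```text
time_s: 18.18
eef_pos: [526.0, -4.7, 188.2]
tool_rot: [[-0.989, 0.147, -0.0], [0.147, 0.989, -0.0], [0.0, -0.0, -1.0]]
contact_force: [1.7, -2.1, -7.6]
opening: 25.5
```

The lift is now about 3.5 mm and the spring still pulls down, so the pin is entering the hole. Continuing.

>>> {"api": "servo_tool", "payload": {"commands": [[[0,0,0.1],0],[[0,0,0.2],0],[[0,0,0.3],0],[[0,0,0.3],0],[[0,0,0.3],0]]}}

```text
time_s: 18.6
eef_pos: [526.0, -4.7, 185.4]
tool_rot: [[-0.989, 0.147, 0.0], [0.147, 0.989, 0.0], [-0.0, 0.0, -1.0]]
contact_force: [1.1, -1.7, -6.8]
opening: 26.0
```

>>> {"api": "servo_tool", "payload": {"commands": [[[0,0,0.05],0],[[0,0,0.1],0],[[0,0,0.1],0],[[0,0,0.1],0]]}}

```text
time_s: 18.93
eef_pos: [526.1, -4.6, 184.8]
tool_rot: [[-0.989, 0.147, 0.001], [0.147, 0.989, 0.0], [-0.001, 0.0, -1.0]]
contact_force: [-0.3, -1.7, 1.9]
opening: 25.5
```

>>> {"api": "servo_tool", "payload": {"commands": [[[0,0,0.05],0],[[0,0,0.05],0],[[0,0,0.05],0],[[0,0,0.05],0]]}}

```text
time_s: 19.27
eef_pos: [526.1, -4.6, 184.8]
tool_rot: [[-0.989, 0.147, 0.001], [0.147, 0.989, 0.0], [-0.001, 0.0, -1.0]]
contact_force: [-2.2, -1.8, 8.5]
opening: 25.6
```

```bash
python3 -c "
from h import *
go(526,-5.2,184.8)
for n in ('side','top'): grab(n,n+'8')
im=cv2.imread('pics/side8.png');a=cv2.resize(im[130:230,240:340],(400,400),interpolation=0)
im=cv2.imread('pics/top8.png');b=cv2.resize(im[220:320,190:290],(400,400),interpolation=0)
cv2.imwrite('pics/c8.png',np.hstack([a,b]))"
```

```text
t 19.27 pos [526.1  -4.6 184.8] jaw 1.423 shift cm [ 0.   -0.06 -0.  ] yaw -0.0 F [-2.2 -1.8  8.5] open 25.6
```

View pics/c8.png

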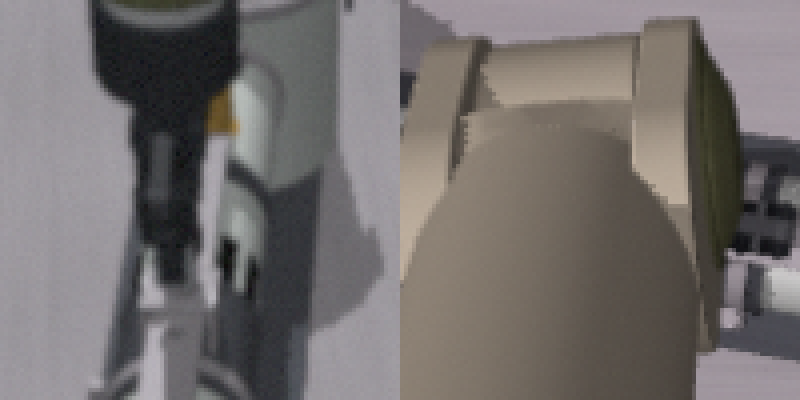

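View pics/side8.png

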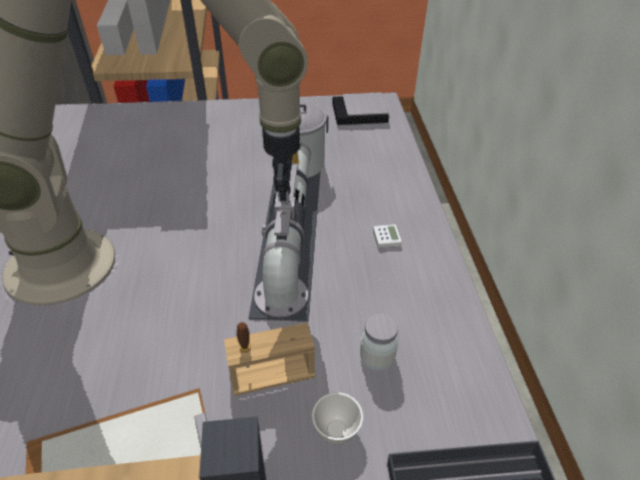

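View pics/top8.png

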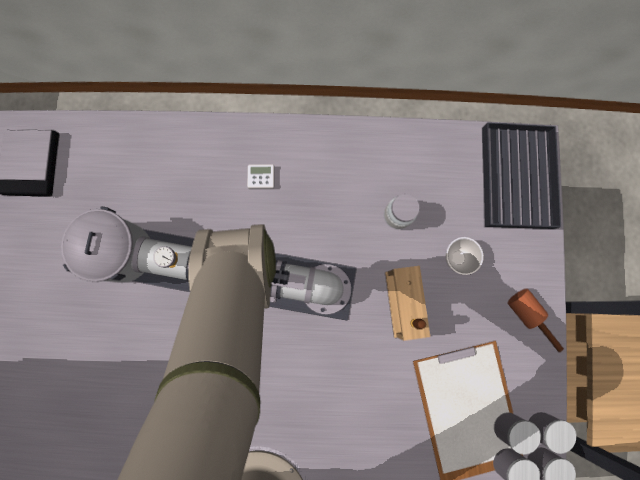

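The side view shows the gripper on the knob, and the clamp lug in the top crop moved from (680,290) to (735,300), about 14 px or 30 mm. The thermometer is seated in the port at (164,257), and the trier, bowl, jar and timer are where they were. Handing in.

```bash
python3 -c "
from h import *
print(arm.finish_job())"
```

```text
the job is handed in; nothing more can be done
None
```

I put the thermometer in the brass port, moved the sleeve one hole away from it, and handed in with the knob still gripped. It took about 19.5 s of the 64 s allowed, and no verdict was reported.

- **Thermometer:** I lowered it stem first with no side load. The nut met the port at the expected height and pressed with about 16 N at most. I eased that off before letting go. Later pictures show it upright and seated.
- **Sleeve:** I lifted the knob 9.5 mm, slid it 30 mm and lowered it. The spring pulled down all the way (8.6, 7.6, then 6.8 N). The knob bottomed at its original height, 184.8 mm at the tool, so the pin is home rather than resting on the bar. The top picture also shows the sleeve's clamp lug about 30 mm along.
- **At hand-in:** the gripper was closed on the knob with about 8.5 N of downward push. In the last pictures the trier, bowl, jar and timer looked unmoved.

**What disagreed:**
- The two cameras differed by about 3 mm on the port's position along the pipe. I aimed near the top camera's value, and the stem went in cleanly.
- The final knob position is 0.6 mm short of 30 mm along the pipe, with about 2 N of side force. That is within the pin's 1 mm of play.

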